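# Crack open the green glaze dish and close it again

### The job

Check that the lid of the green-lidded dish on the glazing table has not stuck: take it by the white knob at its edge and raise that edge about two centimetres, the opposite edge staying down on the dish like a clamshell, and pause there for a moment. Then lower the lid gently, do not let it drop, so that it sits flat and centred on its dish, and let go. Leave the brown-lidded dish alone, and do not shove the green one about.

Things in the scene. Friction and masses are not known exactly. Their poses are not given: they have to be found in the camera images.
- green_lid_center (a point): Green stoneware lid, 150 g: round plate 108 mm across, 5 mm thick, 3 mm skirt hanging 6 mm lower, with 6 mm play around the dish. Point: centre of the plate's underside, 24 mm above the table when closed. z is its upward normal; -x points to the edge with the knob (towards the robot at yaw 0). It opens by turning about y, the far dish rim (45 mm to +x) being the pivot.
- green_knob (a point): Centre of the 22 mm white ball knob on the green lid, on a 12 mm stalk, 42 mm from the lid's centre towards its edge (lid -x), 24 mm above the lid's top, 53 mm above the table when closed. Axes as the lid. Pinch it across the lid's y; held lightly (15 N) the lid pivots on the ball, held tight (50 N) it keeps to the gripper: turn the gripper with the lid about y while raising.
- green_dish: Cream stoneware dish under the green lid, loose on the table, about 250 g: round, 90 mm across, 24 mm high, empty. Origin at the centre of its underside, z up.
- brown_lid_center (a point): Dark brown lid with white knob, same size and shape, closed on an equal cream dish: leave it alone. Centre of its plate's underside, axes as for the green lid. (An 85 mm tall glaze jar, a clay cup and a brush are also about, over 90 mm from both dishes' centres.)
Not all that is in view belongs to the job. What is meant by the part that bears green_lid_center is not blue or yellow, and is the larger of those in its own colour.

How it is judged:
By the outcome, as a careful person would: the job done as asked, in the order asked, and still so for the second after the job is handed in, with the robot touching nothing.
It also fails if it takes over 40 s, if anything falls off the work surface, if the arm or the gripper's body presses on something with over 40 N, if the wrist force passes 120 N, or if a joint passes its speed limit or range.

### The arm

A 6-joint arm with a two-finger parallel gripper is mounted at the origin on the work surface. World frame = base frame: x ahead of the robot, y to its left, z up, the work surface at z = 0. Lengths are in m, angles in rad, forces in N, time in s.
With the tool pointing down it reaches from about 0.425 to 0.95 m from the base axis. Payload 3.5 kg.
Tool frame: the origin (TCP) lies between the finger pads; the fingertips stand robot.tcp_to_tips ahead of it and the grasp point (between the pads) lies 3 mm ahead of it (robot.tcp_to_tips is the distance from the TCP to the fingertips, in m); z points along the fingers, y is the line along which they close (so a half turn about z gives the same grasp; the last joint's range is limited). The gripper opens to 85 mm and grips with 20 to 120 N. Pads are 22 mm wide; open, the fingers measure 114 mm over their backs; the gripper's body (76 mm by 85 mm) begins 54 mm behind the grasp point. The pads swing forward as they close: fully open they stand 13 mm farther back than shut.
Start: joints at [-1.378, 0.286, 1.577, -0, 1.279, -0.15], TCP at [0.227, -0.636, 0.253] pointing down, gripper open.
Joint ranges: [-2.77, 2.77], [-0.9, 2.22], [0.21, 2.48], [-1.53, 4.67], [0.24, 2.81], [-2.84, 2.84]. Speed limits (rad/s): [2.79, 2.79, 3.14, 3.14, 3.14, 3.14].

### API

Orientations are given as a 3x3 rotation matrix whose columns are the frame's x, y, z axes.
In Python, from station import robot gives the robot as it stands.
- The arm moves only by the tool drive_tool, never from a script. Its arguments are lists of equal length, an entry for each row: "slide": the shift along the tool's x, y, z in units of 1 m (1.0 is 1 m), a list of three; "roll": the turn about the tool's z in units of 45 degrees (1.0 is 45 degrees). A call has 1 to 8 rows; each row is the pose to reach, as a shift and turn from the pose commanded when the call began, along the tool's axes at that moment; what a row does not reach only later rows make up. A row lasts 1/10 s, in which the tool goes at most 50 mm and 8.59 degrees, less where a joint would pass 70% of its speed; a pose out of reach is approached as far as the arm can. A call with a number of a shift or a turn outside -1 to 1 is refused whole. A call with a gripper value outside its range is refused whole. "claw" is the opening, from 0 (shut) to 1 (fully open), set as the call begins (left out, the last holds). The fingers move at their own pace and stop on an object; "grip_force" is the grip in N (left out, the last holds). Time passes only in rows, so rows that repeat a pose let the fingers close. It gives the time, the measured TCP pose, the force, the opening and the grip force at its end, in the units of the state.
- robot.observe(): the state, without advancing time (a new reading comes with each control period).
- robot.snapshot(name): name is "scene" or "top" or "wrist"; returns (picture, depth): 400x640x3 uint8, blue, green, red; 400x640 float32, m along the optical axis (not along the pixel's ray), 0 where there is no reading.
- robot.calibration(name): a dict with "intrinsics" (3x3 intrinsics, pixels), "R" (3x3) and "t" (3): a world point X has camera coordinates R X + t. Camera axes: x right, y down, z forward; pixel columns grow to the right and rows downward; lengths in m; the calibration is good to about 2 mm. A picture is of the moment at which its call begins: read the wrist's pose just before it. calibration takes no time and is no camera call; for the wrist camera it gives the pose at the moment of the call.
- robot.close_job(): hands the job in; it is judged then, once.
The state is a dict: "time_s": time; "q": joint angles; "joint_vel": joint speeds; "effort": joint torques, N m; "tool_pos": TCP position; "orientation": TCP orientation; "contact_force": force on the tool from outside, world axes, zero at the start; "moment": the same for the moment, N m; "opening": finger opening in m; "finger_force": force on a finger pad.
Only numpy, scipy, OpenCV 4.12 (cv2) and the standard library are available. Lean on these libraries where they do the work, as an engineer would, in place of code of your own. Each camera call takes 0.05 s, during which the arm holds its last target. There are 200 camera calls.

## Working session

There is one attempt and no reset: what is moved stays moved. The work goes in short steps, Python scripts to look and compute and a tool call to move; the robot and the scene stay as the last step left them, time stands still between calls to the robot, and variables do not carry over. Pictures are saved under pics/ and viewed, at most 10 in all, crops included, and the job is handed in when it is done.

Besides the shell and the picture viewer there is one more tool, called after "Emit:" in YAML: its name, and indented under it one key for each argument. drive_tool: Moves the arm, as the interface text tells. Its arguments: {"type":"object","properties":{"slide":{"type":"array","items":{"type":"array","items":{"type":"number","minimum":-1,"maximum":1}}},"roll":{"type":"array","items":{"type":"number","minimum":-1,"maximum":1}},"claw":{"type":"number"},"grip_force":{"type":"number"}},"required":["slide","roll"]}

```bash
mkdir -p pics; ls; python3 - <<'E'
from station import robot
import cv2,numpy as np
s=robot.observe(); print(s['time_s'],s['tool_pos'],np.round(s['orientation'],3).tolist(),robot.tcp_to_tips)
for n in('top','scene'):
    c=robot.calibration(n); p,d=robot.snapshot(n); cv2.imwrite(f'pics/{n}0.png',p); np.savez(f'{n}0.npz',p=p,d=d,K=c['intrinsics'],R=c['R'],t=c['t'])
E
```

```text
pics
0.0 [ 0.22678742 -0.63513324  0.25194052] [[0.942, 0.336, -0.0], [0.336, -0.942, 0.002], [0.0, -0.002, -1.0]] 0.022
```

View pics/top0.png

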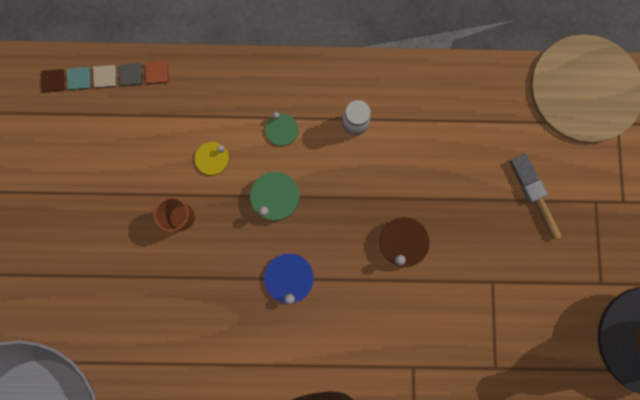

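View pics/scene0.png

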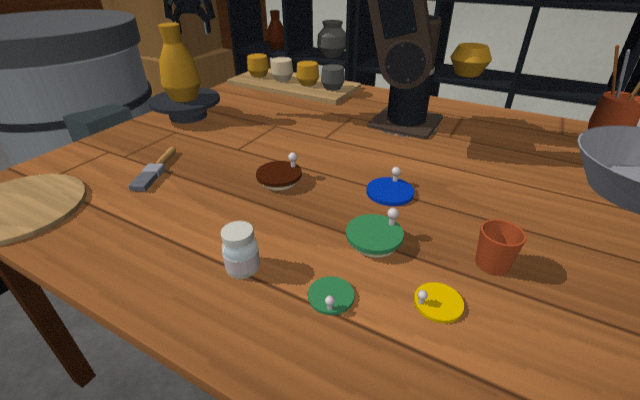

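Candidates for the green lid in the top view are the large green disc at (275,196) with its knob at (264,211), and the small green disc at (281,130) with its knob at (276,115). Blue (289,278), yellow (212,158) and brown (404,242) are ruled out. The large green disc fits, being the larger of its colour and sitting on a cream dish. I'll confirm it in a crop and measure it.

```bash
cat > h.py <<'E'
import numpy as np,cv2
def world(z,u,v):
    K,R,t=z['K'],z['R'],z['t']; d=z['d'][np.int32(v),np.int32(u)]
    c=np.stack([(u-K[0,2])/K[0,0]*d,(v-K[1,2])/K[1,1]*d,d],-1)
    return (c-t)@R
E
python3 - <<'E'
from h import *
z=np.load('top0.npz'); p=z['p']
cv2.imwrite('pics/crop.png',cv2.resize(p[90:320,200:460],None,fx=3,fy=2.6,interpolation=cv2.INTER_CUBIC)[:598,:780])
v,u=np.mgrid[0:400,0:640]; W=world(z,u,v)
hsv=cv2.cvtColor(p,cv2.COLOR_BGR2HSV)
m=((hsv[...,0]>55)&(hsv[...,0]<90)&(hsv[...,1]>90)).astype('u1')
n,l,s,c=cv2.connectedComponentsWithStats(m)
for i in range(1,n):
    if s[i,4]>200:
        q=W[l==i]; (x,y),r=cv2.minEnclosingCircle(q[:,:2].astype('f4')); print(s[i],c[i],q[:,:2].mean(0),np.median(q[:,2]),x,y,r)
for n,(a,b) in dict(green=(264,211),brown=(400,260),blue=(289,298)).items():
    w=W[b-9:b+10,a-9:a+10].reshape(-1,3); print(n,w[:,2].max()); k=w[w[:,2]>.046]; print(k.mean(0),k.max(0),k.min(0),len(k))
print('table',W[170:180,330:340,2].mean())
z=np.load('scene0.npz');v,u=np.mgrid[0:400,0:640]; W=world(z,u,v)
w=W[203:226,380:405].reshape(-1,3);k=w[(w[:,2]>.044)&(w[:,2]<.075)];print('scene knob',k.mean(0),k.max(0),k.min(0),len(k))
E
```

```text
[267 117  30  27 309] [281.90938511 131.43365696] [0.74324168 0.12521001] 0.008597332395176443 0.6205114722251892 0.07372207939624786 0.16356536746025085
[ 251  173   48   46 1511] [275.34877565 194.91925877] [0.59452629 0.13387247] 0.029536737245063754 0.5488120317459106 0.09968633949756622 0.1078428328037262
green 0.9732310932316158
[0.55222868 0.15189406 0.0916909 ] [0.56683459 0.16698678 0.97323109] [0.46124414 0.03691385 0.05163816] 88
brown 0.06666124182664661
[ 0.4578852  -0.13044737  0.06004346] [ 0.46825017 -0.12069974  0.06666124] [ 0.44744008 -0.14106906  0.05140839] 90
blue 0.049446381608633364
[0.37273052 0.10009833 0.0469757 ] [0.37793794 0.10376688 0.04944638] [0.36958433 0.0933115  0.04603702] 12
table 0.009810041345848793
scene knob [0.56084106 0.1591175  0.05700916] [0.56788157 0.16823396 0.06411647] [0.55026063 0.14794925 0.04425006] 111
```

View pics/crop.png

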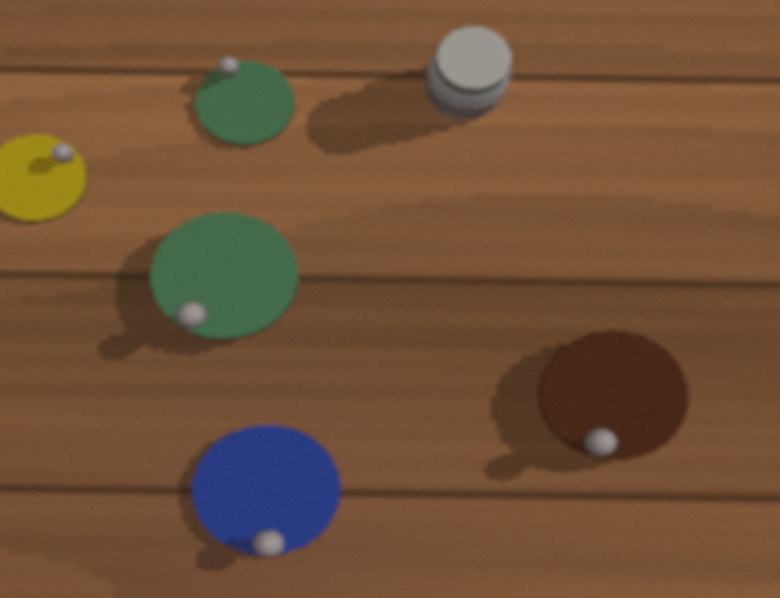

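The crop confirms the target: the large green lid at top (275,196), knob at its lower left (264,211). Next I'll refine it by intersecting rays with the known heights, as a check on depth outliers.

```bash
cat >> h.py <<'E'
def ray(z,u,v,h):
    K,R,t=z['K'],z['R'],z['t']; C=-R.T@t
    D=np.stack([(u-K[0,2])/K[0,0],(v-K[1,2])/K[1,1],np.ones_like(u,float)],-1)@R
    return C+D*((h-C[2])/D[...,2])[...,None]
E
python3 - <<'E'
from h import *
from scipy.optimize import least_squares
for n,kp in(('top',(264,211)),('scene',(392,214))):
    z=np.load(n+'0.npz'); p=z['p']; hsv=cv2.cvtColor(p,cv2.COLOR_BGR2HSV)
    v,u=np.mgrid[0:400,0:640]; W=world(z,u,v)
    m=((hsv[...,0]>55)&(hsv[...,0]<90)&(hsv[...,1]>90)).astype('u1')
    k,l,s,c=cv2.connectedComponentsWithStats(m); i=1+s[1:,4].argmax()
    q=ray(z,u[l==i].astype(float),v[l==i].astype(float),.029)
    h=cv2.convexHull(q[:,:2].astype('f4'))[:,0]
    f=least_squares(lambda a:np.hypot(*(h-a[:2]).T)-a[2],[*q[:,:2].mean(0),.054],loss='soft_l1',f_scale=.002).x
    a,b=kp; S=np.s_[b-10:b+11,a-10:a+11]
    w=(hsv[S][...,1]<70)&(hsv[S][...,2]>90)
    uu,vv=u[S][w].mean(),v[S][w].mean(); K=ray(z,np.array(uu),np.array(vv),.053)
    print(n,'lid',f,'knob px',uu,vv,w.sum(),K,'dir',np.degrees(np.arctan2(*(f[:2]-K[:2])[::-1])),np.hypot(*(f[:2]-K[:2])), 'table',np.median(W[170:180,330:340,2]) if n=='top' else '', 'plate z',np.median(W[l==i][:,2]))
E
```

```text
top lid [0.59348733 0.13589334 0.05046773] knob px 263.79787234042556 210.19148936170214 94 [0.55827463 0.15519544 0.053     ] dir -28.729673941798758 0.04015601793438434 table -9.43257928659266e-06 plate z 0.029536737245063754
scene lid [0.59704106 0.13905802 0.05498587] knob px 392.0592105263158 214.59868421052633 152 [0.55936935 0.15812841 0.053     ] dir -26.849706742702473 0.04222365859218534 table  plate z 0.028814803200244616
```

Emit:
drive_tool:
  slide:
    - [0.02,-0.02,0]
    - [0.05,-0.055,0]
    - [0.08,-0.09,0.005]
    - [0.11,-0.125,0.01]
    - [0.14,-0.16,0.015]
    - [0.17,-0.195,0.02]
    - [0.2,-0.225,0.025]
    - [0.23,-0.255,0.03]
  roll: [0.05,0.1,0.2,0.3,0.4,0.5,0.6,0.7]
  claw: 0.7
  grip_force: 20

```text
time_s: 0.9
tool_pos: [0.358, -0.3162, 0.2227]
orientation: [[0.978, -0.209, -0.0], [-0.209, -0.978, 0.0], [-0.0, -0.0, -1.0]]
contact_force: [0.1, 0.2, 0.5]
opening: 0.0597
finger_force: 0.0
```

Emit:
drive_tool:
  slide:
    - [0.01,-0.045,0.005]
    - [0.02,-0.09,0.01]
    - [0.028,-0.135,0.015]
    - [0.036,-0.18,0.02]
    - [0.044,-0.225,0.025]
    - [0.052,-0.27,0.03]
    - [0.06,-0.31,0.035]
    - [0.068,-0.35,0.04]
  roll: [0.05,0.1,0.15,0.2,0.25,0.3,0.35,0.35]

```text
time_s: 1.7
tool_pos: [0.4964, 0.0123, 0.1829]
orientation: [[0.886, -0.464, -0.0], [-0.464, -0.886, -0.0], [-0.0, 0.0, -1.0]]
contact_force: [-0.1, 0.3, 0.1]
opening: 0.0596
finger_force: 0.0
```

```bash
python3 - <<'E'
from station import robot
import numpy as np
s=robot.observe();T=np.array([.559,.1565,.16]);print(s['tool_pos'],s['q'],(T-s['tool_pos'])@s['orientation'],np.degrees(np.arctan2(s['orientation'][1][0],s['orientation'][0][0])))
E
```

```text
[0.49635775 0.01227551 0.18285612] [-1.79874641e-01 -3.95756324e-02  2.07072536e+00 -1.03327496e-04
  1.11073995e+00  1.87297329e+00] [-0.01134524 -0.15683487  0.02283131] -27.61689464669145
```

Emit:
drive_tool:
  slide:
    - [-0.003,-0.04,0.005]
    - [-0.006,-0.08,0.01]
    - [-0.009,-0.115,0.015]
    - [-0.011,-0.14,0.02]
    - [-0.011,-0.153,0.02]
    - [-0.011,-0.157,0.02]
    - [-0.011,-0.157,0.02]
    - [-0.011,-0.157,0.02]
  roll: [0,0,0,0,0,0,0,0]

```text
time_s: 2.5
tool_pos: [0.5592, 0.1536, 0.1635]
orientation: [[0.886, -0.464, 0.0], [-0.464, -0.886, -0.0], [0.0, 0.0, -1.0]]
contact_force: [-0.0, 0.2, -0.7]
opening: 0.0598
finger_force: 0.0
```

```bash
cat > look.py <<'E'
from station import robot
from h import *
import sys
def look(tag,cam='wrist'):
    c=robot.calibration(cam); s=robot.observe(); p,d=robot.snapshot(cam); cv2.imwrite(f'pics/{tag}.png',p)
    np.savez(f'{tag}.npz',p=p,d=d,K=c['intrinsics'],R=c['R'],t=c['t'],pos=s['tool_pos'],ori=s['orientation']); return s
if __name__=='__main__':
    s=look(sys.argv[1]); print(s['tool_pos'],s['contact_force'])
E
python3 look.py w1
```

```text
[0.55919545 0.15356628 0.16351819] [-0.0081375   0.22274598 -0.70126633]
```

View pics/w1.png

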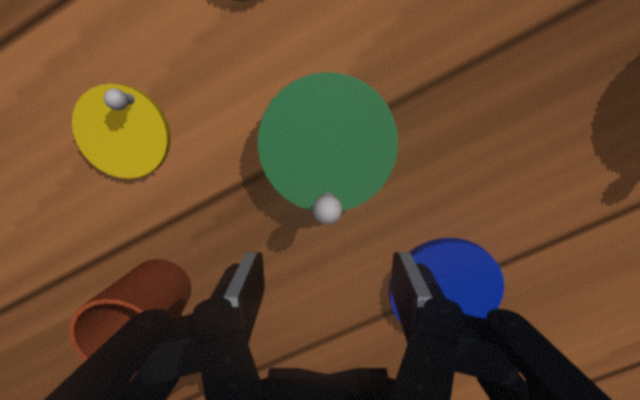

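The wrist view shows the green lid centred at (328,141), its knob at (327,209), and the fingers straddling column 328. The clay cup sits at the left finger and the blue lid under the right finger.

```bash
cat > meas.py <<'E'
from h import *
from scipy.optimize import least_squares
import sys
def meas(tag,hk=.053,hl=.029):
    z=np.load(tag+'.npz'); p=z['p']; hsv=cv2.cvtColor(p,cv2.COLOR_BGR2HSV)
    v,u=np.mgrid[0:400,0:640]; W=world(z,u,v)
    m=((hsv[...,0]>55)&(hsv[...,0]<90)&(hsv[...,1]>90)).astype('u1')
    k,l,s,c=cv2.connectedComponentsWithStats(m); i=1+s[1:,4].argmax(); M=l==i
    cs=max(cv2.findContours(M.astype('u1'),0,1)[0],key=len)[:,0].astype(float)
    h=ray(z,cs[:,0],cs[:,1],hl)[:,:2]
    f=least_squares(lambda a:np.hypot(*(h-a[:2]).T)-a[2],[*h.mean(0),.054],loss='soft_l1',f_scale=.001).x
    P=W[M&(z['d']>0)]; A=np.c_[P[:,:2]-f[:2],np.ones(len(P))]; pl=least_squares(lambda a:A@a-P[:,2],[0,0,.03],loss='soft_l1',f_scale=.001).x
    y0,y1,x0,x1=s[i,1],s[i,1]+s[i,3]+25,s[i,0],s[i,0]+s[i,2]
    w=(hsv[...,1]<70)&(hsv[...,2]>90)&(u>=x0)&(u<=x1)&(v>=y0)&(v<=y1)
    k,l2,s2,c2=cv2.connectedComponentsWithStats(w.astype('u1')); j=1+s2[1:,4].argmax()
    uu,vv=c2[j]; K=ray(z,np.array(uu),np.array(vv),hk); d=f[:2]-K[:2]
    print('lid',f,'slope',pl,'knob px',uu,vv,s2[j,4],'K',K[:2],'yaw',np.degrees(np.arctan2(d[1],d[0])),np.hypot(*d))
    print('knob depth pts',np.median(W[l2==j],0), W[l2==j][:,2].max())
    t=np.r_[K[:2],hk]; print('tool-frame offset TCP->knob',(t-z['pos'])@z['ori'])
if __name__=='__main__': meas(sys.argv[1])
E
python3 meas.py w1
```

```text
lid [0.59248957 0.13698317 0.05240687] slope [0.00022695 0.00012572 0.02964301] knob px 327.5695652173913 208.0 690 K [0.55543622 0.15608665] yaw -27.274127137446833 0.04168805919981533
knob depth pts [0.55788129 0.15479909 0.06137049] 0.2847020577473721
tool-frame offset TCP->knob [-0.00451911 -0.00051962  0.11051725]
```

Emit:
drive_tool:
  slide:
    - [-0.001,0,0.015]
    - [-0.002,-0.001,0.035]
    - [-0.003,-0.001,0.05]
    - [-0.003,-0.001,0.06]
    - [-0.003,-0.001,0.06]
    - [-0.003,-0.001,0.06]
  roll: [0,0,0,0,0,0]

```text
time_s: 3.15
tool_pos: [0.5572, 0.1567, 0.1033]
orientation: [[0.886, -0.464, -0.0], [-0.464, -0.886, -0.0], [-0.0, 0.0, -1.0]]
contact_force: [0.2, 0.4, 0.3]
opening: 0.0601
finger_force: 0.0
```

```bash
python3 look.py w2; python3 meas.py w2
```

```text
[0.55724317 0.15673525 0.10327503] [0.24263999 0.44205392 0.31798944]
lid [0.59250067 0.13691653 0.05267327] slope [-5.46302504e-06  3.89659953e-04  2.96390411e-02] knob px 331.2204789430223 239.35838150289018 1211 K [0.5552362  0.15605297] yaw -27.18187995674203 0.04189085630494608
knob depth pts [0.55836456 0.15450827 0.06118938] 0.22444733166667252
tool-frame offset TCP->knob [-0.00145983  0.00153317  0.05027515]
```

View pics/w2.png

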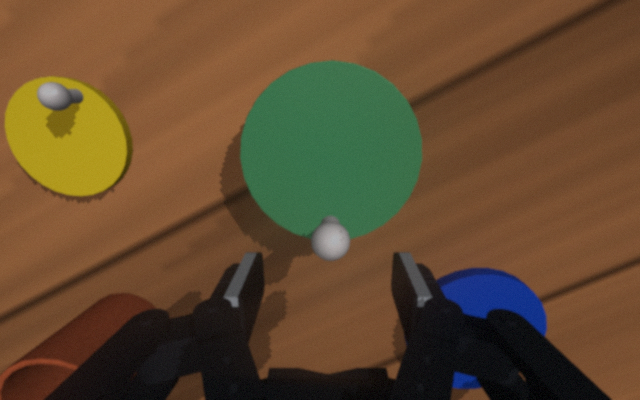

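```bash
python3 - <<'E'
from h import *
z=np.load('w2.npz'); 
for a in (-.01,0,.01,.02,.05):
    X=z['pos']+z['ori']@[0,0,a]; c=z['R']@X+z['t']; q=z['K']@c; print(a,q[:2]/q[2],c)
print([(x,y,float(z['d'][y,x])) for x,y in((255,258),(402,258),(238,290),(417,290))])
E
```

```text
-0.01 [328.93956756 302.26243138] [0.00061134 0.04061132 0.1303497 ]
0 [328.84208012 287.73346153] [0.0006151  0.03749174 0.13985065]
0.01 [328.75699594 275.05300357] [0.00061887 0.03437215 0.14935161]
0.02 [328.68208952 263.88937955] [0.00062263 0.03125257 0.15885257]
0.05 [328.50295309 237.19191217] [0.00063393 0.02189381 0.18735543]
[(255, 258, 0.1431971937417984), (402, 258, 0.14400026202201843), (238, 290, 0.12029185146093369), (417, 290, 0.12033858895301819)]
```

Emit:
drive_tool:
  slide:
    - [-0.001,0.0005,0.01]
    - [-0.002,0.001,0.02]
    - [-0.002,0.001,0.03]
    - [-0.002,0.001,0.04]
    - [-0.002,0.001,0.046]
    - [-0.002,0.001,0.048]
    - [-0.002,0.001,0.048]
    - [-0.002,0.001,0.048]
  roll: [0,0,0,0,0,0,0,0]

```text
time_s: 4.0
tool_pos: [0.5552, 0.1569, 0.0557]
orientation: [[0.886, -0.463, 0.001], [-0.463, -0.886, 0.0], [0.001, -0.0, -1.0]]
contact_force: [-0.0, -0.7, 0.1]
opening: 0.06
finger_force: 0.0
```

Emit:
drive_tool:
  slide:
    - [0,0,0]
    - [0,0,0]
    - [0,0,0]
    - [0,0,0]
  roll: [0,0,0,0]
  claw: 0.32

```text
time_s: 4.4
tool_pos: [0.555, 0.1569, 0.0555]
orientation: [[0.886, -0.463, 0.0], [-0.463, -0.886, 0.0], [0.0, -0.0, -1.0]]
contact_force: [-0.7, -0.3, -0.3]
opening: 0.0273
finger_force: 0.0
```

```bash
python3 look.py w3; python3 -c "
import cv2;p=cv2.imread('pics/w3.png')[180:380,180:480];cv2.imwrite('pics/w3c.png',cv2.resize(p,None,fx=2.5,fy=2.5))"
```

```text
[0.55496399 0.15686305 0.05551785] [-0.72930645 -0.32549577 -0.32490364]
```

View pics/w3c.png

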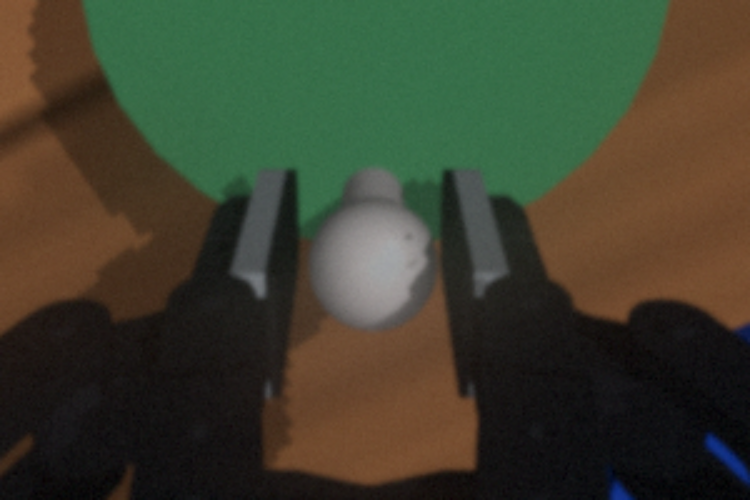

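The ball at crop (372,262) sits centred between the pads, whose inner faces are at columns 297 and 443. I'll close lightly.

Emit:
drive_tool:
  slide:
    - [0,0,0]
    - [0,0,0]
    - [0,0,0]
    - [0,0,0]
    - [0,0,0]
  roll: [0,0,0,0,0]
  claw: 0.0
  grip_force: 20

```text
time_s: 4.95
tool_pos: [0.5549, 0.1568, 0.0555]
orientation: [[0.886, -0.463, 0.0], [-0.463, -0.886, -0.0], [0.0, -0.0, -1.0]]
contact_force: [-0.6, 0.0, 2.4]
opening: 0.0201
finger_force: 19.5
```

Emit:
drive_tool:
  slide:
    - [0.0003,0,-0.001]
    - [0.0007,0,-0.002]
    - [0.001,0,-0.003]
    - [0.0016,0,-0.0045]
    - [0.0022,0,-0.006]
    - [0.0028,0,-0.0075]
    - [0.0035,0,-0.009]
    - [0.0035,0,-0.009]
  roll: [0,0,0,0,0,0,0,0]

```text
time_s: 5.75
tool_pos: [0.5581, 0.1552, 0.0645]
orientation: [[0.886, -0.463, 0.0], [-0.463, -0.886, 0.0], [0.0, -0.0, -1.0]]
contact_force: [-0.1, -0.8, -0.7]
opening: 0.0204
finger_force: 19.6
```

```bash
cat > tilt.py <<'E'
from look import *
def tilt(tag):
  s=look(tag); z=np.load(tag+'.npz'); p=z['p']; hsv=cv2.cvtColor(p,cv2.COLOR_BGR2HSV)
  v,u=np.mgrid[0:400,0:640]; W=world(z,u,v); M=(hsv[...,0]>55)&(hsv[...,0]<90)&(hsv[...,1]>90)&(z['d']>0)
  M=cv2.erode(M.astype('u1'),np.ones((5,5)))>0; P=W[M]; P=P[P[:,2]<.07]; ax=s['orientation']
  c=np.array([.5925,.1369,0]); L=(P-c)@ax   # tool x = lid x, tool y = -lid y
  A=np.c_[L[:,:2],np.ones(len(L))]; k=np.linalg.lstsq(A,P[:,2],rcond=None)[0]
  print('slope deg lidx,tooly',np.degrees(np.arctan(k[:2])),'z centre',k[2],'z far edge(x=45)',k[2]+.045*k[0],'x range',L[:,0].min(),L[:,0].max(),'y',L[:,1].min(),L[:,1].max(),'F',s['contact_force'],s['opening'],s['tool_pos'])
tilt(sys.argv[1])
E
python3 tilt.py t1
```

```text
slope deg lidx,tooly [-6.13579183 -0.0580341 ] z centre 0.034271588622012655 z far edge(x=45) 0.02943404215162117 x range -0.04239451485174243 0.05251089348608743 y -0.05274256239228991 0.052027243302154 F [-0.09922741 -0.81985207 -0.70976905] 0.020405105011779945 [0.55810021 0.15521591 0.06451742]
```

Tilted 6.1° as intended, with the far edge still down. Continuing to about 11.7°, then pausing.

Emit:
drive_tool:
  slide:
    - [0.0006,0,-0.0014]
    - [0.0013,0,-0.0028]
    - [0.002,0,-0.0042]
    - [0.0027,0,-0.0056]
    - [0.0035,0,-0.007]
    - [0.0042,0,-0.008]
    - [0.0042,0,-0.008]
    - [0.0042,0,-0.008]
  roll: [0,0,0,0,0,0,0,0]

```text
time_s: 6.6
tool_pos: [0.5617, 0.1533, 0.0723]
orientation: [[0.886, -0.463, -0.0], [-0.463, -0.886, 0.0], [-0.0, 0.0, -1.0]]
contact_force: [0.2, 0.3, -1.3]
opening: 0.0205
finger_force: 19.6
```

```bash
python3 tilt.py t2
```

```text
slope deg lidx,tooly [-8.30123535 -0.03867235] z centre 0.040984418160555786 z far edge(x=45) 0.03441863722915747 x range -0.039041055979000566 0.055136011063513936 y -0.05274506276362234 0.05161414039354771 F [ 0.20237411  0.28598198 -1.30413892] 0.020536341310331257 [0.56167695 0.15328628 0.07232162]
```

Emit:
drive_tool:
  slide:
    - [0,0,0]
    - [0,0,0]
    - [0,0,0]
    - [0,0,0]
    - [0,0,0]
    - [0,0,0]
    - [0,0,0]
    - [0,0,0]
  roll: [0,0,0,0,0,0,0,0]

```text
time_s: 7.45
tool_pos: [0.5617, 0.1533, 0.0724]
orientation: [[0.886, -0.463, 0.0], [-0.463, -0.886, 0.0], [0.0, -0.0, -1.0]]
contact_force: [0.3, 0.5, -2.1]
opening: 0.0202
finger_force: 19.6
```

```bash
python3 tilt.py t3
```

```text
slope deg lidx,tooly [-8.22188849 -0.03816906] z centre 0.041027890466589896 z far edge(x=45) 0.034525742278248645 x range -0.03930937478545396 0.05513477133952379 y -0.05245358243458528 0.0518648577042301 F [ 0.31049319  0.48379947 -2.09166493] 0.020150842777669625 [0.5617169  0.1532874  0.07236338]
```

The last stretch stuck: the lid stayed with the gripper at 8.2° and the far edge rose about 5 mm. I'll set the far edge back down on the rim, then ease the grip using the claw position.

Emit:
drive_tool:
  slide:
    - [-0.0005,0,0.001]
    - [-0.001,0,0.002]
    - [-0.0015,0,0.003]
    - [-0.002,0,0.004]
    - [-0.0025,0,0.0048]
    - [-0.0027,0,0.0053]
    - [-0.0027,0,0.0053]
    - [-0.0027,0,0.0053]
  roll: [0,0,0,0,0,0,0,0]

```text
time_s: 8.3
tool_pos: [0.5593, 0.1545, 0.067]
orientation: [[0.886, -0.463, 0.0], [-0.463, -0.886, -0.0], [0.0, -0.0, -1.0]]
contact_force: [0.2, -0.4, -2.2]
opening: 0.0206
finger_force: 19.6
```

Emit:
drive_tool:
  slide:
    - [0,0,0]
    - [0,0,0]
  roll: [0,0]
  claw: 0.22

```text
time_s: 8.5
tool_pos: [0.5593, 0.1545, 0.0671]
orientation: [[0.886, -0.463, 0.0], [-0.463, -0.886, 0.0], [0.0, -0.0, -1.0]]
contact_force: [0.0, -0.0, -0.7]
opening: 0.0203
finger_force: 19.6
```

```bash
python3 tilt.py t4; python3 -c "
from station import robot;s=robot.observe();print(s['finger_force'],s['opening'])"
```

```text
slope deg lidx,tooly [-7.92471976 -0.03994592] z centre 0.0356320192982382 z far edge(x=45) 0.02936796342136499 x range -0.04130130827383617 0.05251097613910991 y -0.052818769539278 0.05218939713399794 F [ 0.02103364 -0.01114913 -0.68064576] 0.020313237989308897 [0.55934832 0.15454709 0.06707705]
19.642330706119537 0.02053762704805177
```

View pics/t4.png

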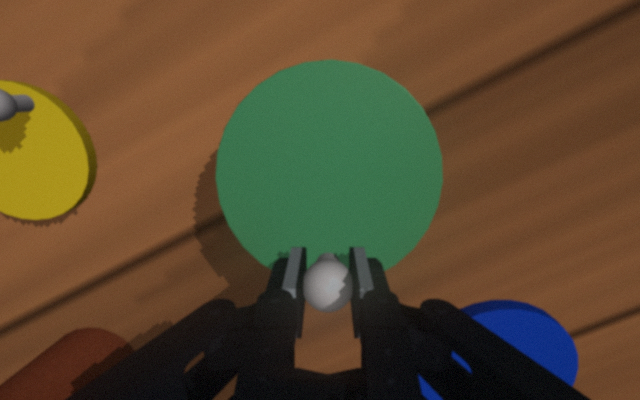

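The picture shows the knob at (327,285) between the pads and the lid tilted, still over its dish. I'll ease the claw in small steps while the far edge is supported.

Emit:
drive_tool:
  slide:
    - [0,0,0]
  roll: [0]
  claw: 0.235

```text
time_s: 8.65
tool_pos: [0.5594, 0.1545, 0.0671]
orientation: [[0.886, -0.463, 0.0], [-0.463, -0.886, 0.0], [0.0, -0.0, -1.0]]
contact_force: [0.2, -0.5, -2.3]
opening: 0.0202
finger_force: 19.6
```

Emit:
drive_tool:
  slide:
    - [0,0,0]
  roll: [0]
  claw: 0.24

```text
time_s: 8.75
tool_pos: [0.5594, 0.1545, 0.0671]
orientation: [[0.886, -0.463, 0.0], [-0.463, -0.886, -0.0], [0.0, -0.0, -1.0]]
contact_force: [0.6, -0.4, -1.1]
opening: 0.0207
finger_force: 15.3
```

The grip is down to 15.3 N. Now raising again along the arc.

Emit:
drive_tool:
  slide:
    - [0.0004,0,-0.0008]
    - [0.0008,0,-0.0016]
    - [0.0012,0,-0.0024]
    - [0.0016,0,-0.003]
    - [0.0016,0,-0.003]
  roll: [0,0,0,0,0]

```text
time_s: 9.25
tool_pos: [0.5609, 0.1538, 0.0702]
orientation: [[0.886, -0.463, 0.0], [-0.463, -0.886, 0.0], [0.0, -0.0, -1.0]]
contact_force: [0.6, -0.5, -1.2]
opening: 0.0206
finger_force: 15.3
```

```bash
python3 tilt.py t5; python3 -c "
from station import robot;s=robot.observe();print(s['finger_force'],s['opening'])"
```

```text
slope deg lidx,tooly [-10.15181969  -0.09243475] z centre 0.037323188457762925 z far edge(x=45) 0.029265470383578882 x range -0.04103996884957658 0.05268208482418102 y -0.05247987190885439 0.05217074259072306 F [ 0.58239228 -0.48368934 -1.20538569] 0.020581836597594997 [0.56085144 0.15380636 0.07020361]
15.265195369720459 0.020629195001124603
```

Emit:
drive_tool:
  slide:
    - [0.0004,0,-0.0008]
    - [0.0008,0,-0.0016]
    - [0.0012,0,-0.0023]
    - [0.0012,0,-0.0023]
    - [0.0012,0,-0.0023]
    - [0.0012,0,-0.0023]
    - [0.0012,0,-0.0023]
    - [0.0012,0,-0.0023]
  roll: [0,0,0,0,0,0,0,0]

```text
time_s: 10.1
tool_pos: [0.5618, 0.1533, 0.0723]
orientation: [[0.886, -0.463, -0.0], [-0.463, -0.886, 0.0], [-0.0, 0.0, -1.0]]
contact_force: [-0.0, -0.1, -1.2]
opening: 0.0204
finger_force: 15.3
```

```bash
python3 tilt.py t6
```

```text
slope deg lidx,tooly [-11.63653505  -0.08869135] z centre 0.038505746612023606 z far edge(x=45) 0.029238665648868394 x range -0.04039385293316972 0.052592783695248044 y -0.052513299222031413 0.05201334776873519 F [-0.04408993 -0.12658846 -1.18119158] 0.020375658109002423 [0.56175544 0.15325415 0.07229174]
```

Emit:
drive_tool:
  slide:
    - [0,0,0]
    - [0,0,0]
    - [0,0,0]
    - [0,0,0]
    - [0,0,0]
    - [0,0,0]
    - [0,0,0]
    - [0,0,0]
  roll: [0,0,0,0,0,0,0,0]

```text
time_s: 10.95
tool_pos: [0.5618, 0.1533, 0.0724]
orientation: [[0.886, -0.463, 0.0], [-0.463, -0.886, 0.0], [0.0, -0.0, -1.0]]
contact_force: [0.1, 0.2, -1.1]
opening: 0.0204
finger_force: 15.3
```

Tilt is 11.6° (edge up 20 mm), far edge down, held for over a second. Lowering slowly along the reverse arc.

Emit:
drive_tool:
  slide:
    - [-0.0005,0,0.001]
    - [-0.001,0,0.002]
    - [-0.0016,0,0.003]
    - [-0.0022,0,0.004]
    - [-0.0027,0,0.005]
    - [-0.0032,0,0.006]
    - [-0.0037,0,0.007]
    - [-0.0042,0,0.008]
  roll: [0,0,0,0,0,0,0,0]

```text
time_s: 11.75
tool_pos: [0.5581, 0.1552, 0.0643]
orientation: [[0.886, -0.463, 0.0], [-0.463, -0.886, -0.0], [0.0, -0.0, -1.0]]
contact_force: [0.4, -0.4, -1.5]
opening: 0.0208
finger_force: 15.3
```

Emit:
drive_tool:
  slide:
    - [-0.0004,0,0.001]
    - [-0.0009,0,0.002]
    - [-0.0013,0,0.003]
    - [-0.0017,0,0.004]
    - [-0.0021,0,0.005]
    - [-0.0024,0,0.0058]
    - [-0.0027,0,0.0065]
    - [-0.0027,0,0.0065]
  roll: [0,0,0,0,0,0,0,0]

```text
time_s: 12.55
tool_pos: [0.5557, 0.1564, 0.0578]
orientation: [[0.886, -0.463, 0.0], [-0.463, -0.886, -0.0], [0.0, -0.0, -1.0]]
contact_force: [-0.7, -0.4, -0.1]
opening: 0.0203
finger_force: 15.3
```

```bash
python3 tilt.py t7
```

```text
slope deg lidx,tooly [-1.42908439 -0.12240034] z centre 0.030634306234607073 z far edge(x=45) 0.029511673167317523 x range -0.04396318483762531 0.052266035408846716 y -0.05264915809847833 0.05185705732438351 F [-0.66997642 -0.4197995  -0.10914804] 0.02034012519177854 [0.5556967  0.15643484 0.05775816]
```

Emit:
drive_tool:
  slide:
    - [-0.0002,0,0.0006]
    - [-0.0004,0,0.0012]
    - [-0.0006,0,0.0017]
    - [-0.0007,0,0.0021]
    - [-0.0008,0,0.0024]
    - [-0.0008,0,0.0024]
    - [-0.0008,0,0.0024]
  roll: [0,0,0,0,0,0,0]

```text
time_s: 13.3
tool_pos: [0.555, 0.1568, 0.0557]
orientation: [[0.886, -0.463, 0.0], [-0.463, -0.886, -0.0], [0.0, 0.0, -1.0]]
contact_force: [-1.2, 0.2, 2.3]
opening: 0.0207
finger_force: 15.4
```

```bash
python3 tilt.py t8
```

```text
slope deg lidx,tooly [-0.01645507 -0.01586101] z centre 0.029618001378017653 z far edge(x=45) 0.02960507759440418 x range -0.044687452387640395 0.052071878315573326 y -0.05265456269021175 0.051891259434858686 F [-1.21616666  0.16936121  2.2737842 ] 0.020678755487900876 [0.55503983 0.15682016 0.05568404]
```

Flat again. Releasing and backing off.

Emit:
drive_tool:
  slide:
    - [0,0,0]
    - [0,0,0]
    - [0,0,0]
  roll: [0,0,0]
  claw: 0.35

```text
time_s: 13.65
tool_pos: [0.5548, 0.1568, 0.0552]
orientation: [[0.886, -0.464, -0.0], [-0.464, -0.886, 0.0], [-0.0, 0.0, -1.0]]
contact_force: [0.0, 0.3, -0.4]
opening: 0.0299
finger_force: 0.0
```

Emit:
drive_tool:
  slide:
    - [0,0,0]
    - [0,0,0]
    - [0,0,0]
    - [0,0,0]
  roll: [0,0,0,0]
  claw: 0.7

```text
time_s: 14.05
tool_pos: [0.555, 0.1568, 0.0554]
orientation: [[0.886, -0.463, 0.0], [-0.463, -0.886, 0.0], [0.0, -0.0, -1.0]]
contact_force: [1.1, 0.7, 0.1]
opening: 0.0596
finger_force: 0.0
```

Emit:
drive_tool:
  slide:
    - [0,0,-0.01]
    - [0,0,-0.025]
    - [0,0,-0.048]
    - [0,0,-0.075]
    - [0,0,-0.1]
    - [0,0,-0.108]
    - [0,0,-0.108]
    - [0,0,-0.108]
  roll: [0,0,0,0,0,0,0,0]

```text
time_s: 14.85
tool_pos: [0.5544, 0.1568, 0.1628]
orientation: [[0.886, -0.463, -0.001], [-0.463, -0.886, -0.0], [-0.001, 0.001, -1.0]]
contact_force: [0.1, -0.2, -0.2]
opening: 0.06
finger_force: 0.0
```

```bash
python3 look.py w9; python3 meas.py w9; python3 -c "
from look import *
look('scene9','scene');a=cv2.imread('pics/scene0.png')[180:290,310:450];b=cv2.imread('pics/scene9.png')[180:290,310:450]
cv2.imwrite('pics/cmp.png',cv2.resize(np.hstack([a,b]),(784,308),interpolation=3))"
```

```text
[0.55441286 0.15675785 0.16282277] [ 0.08723137 -0.249171   -0.23373762]
lid [0.59280382 0.13720655 0.05240437] slope [0.00015775 0.00012617 0.02964265] knob px 327.6276747503566 200.80599144079886 701 K [0.55571383 0.15655026] yaw -27.54359602078281 0.041831172699056264
knob depth pts [0.55818012 0.15529849 0.06140348] 0.28390670333545237
tool-frame offset TCP->knob [ 0.0013408  -0.00047942  0.10982144]
```

View pics/cmp.png

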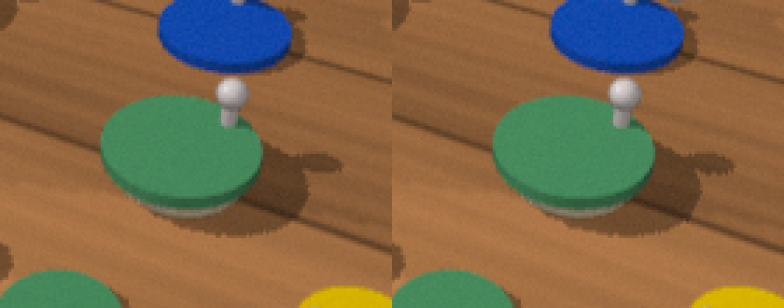

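The before and after crops match. The lid centre moved only about 0.4 mm and it sits flat (slope 0.01°). The dish shows beneath it in the same place.

```bash
python3 -c "
from station import robot;print(robot.close_job())"
```

```text
the job is handed in; nothing more can be done
None
```

The green lid is not stuck: I raised its knob edge about 20 mm with the far edge on the dish, paused over a second, lowered it flat to within 0.5 mm of where it started, let go and handed in; but a first try stuck in the grip and briefly lifted the far edge about 5 mm, so I set it down and redid it with a lighter grip.

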